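# Load the syringe pump and hold its key switch at prime

## Task

Load the syringe pump and prime it: lay the filled syringe in the pump's two V-shaped saddles, nozzle to the pump's left and plunger end facing the pusher plate, and let go of it; then take the pump's key (the one with the rectangular head) from the key stand and push it fully home in the key switch on top of the pump, past the stiff pins inside. Turn the key a quarter turn clockwise, seen from above, as far as it goes; the switch springs back and the pump primes only while it is held over, so finish still gripping the key and holding it turned. Leave the other two keys in their stand and the vials and the finger clip where they are.

Things in the scene. Friction and masses are not known exactly. Their poses are not given: they have to be found in the camera images.
- pump: Bench-top syringe pump, fixed: white case on a dark skirt, 110 deep (x) x 300 wide (y) x 62 high to its flat deck. Origin: middle of its underside, z up. Sloped control panel with display on its -x side (to the robot); its left end is +y. On the deck, left: two V saddles and the grey pusher plate; right: the key switch.
- pump_cradle (a point): Where syringe_barrel lies when the syringe rests in the saddles: 95 above the surface, axes as the pump's. Saddles: 8 thick, 39 wide, centred 27 to either side along y, V notches 27 wide at the top, tops 4 above this point. The 46 between them is free for fingers down to two rods (tops 22 below this point, 24.5 to either side in x).
- pusher (a point): Middle of the pusher plate's face, which looks to +y, 65 to -y of pump_cradle and level with it; the plate is 34 wide, its top 109 above the surface. A seated syringe's plunger end lies about 15 in front of it.
- key_slot (a point): Middle of the key slot's mouth in the round steel face of the key switch (in a flat collar 37 across), 64 above the surface; axes as the pump's, does not turn with the plug. At rest the slot is 13.5 long along y, 5.5 wide along x, 26 deep, straight down. The nearest tall part (84 above the surface) begins 53 to +y.
- key_switch (a joint): Turn of the key switch, rad: 0 at rest, grows clockwise from above, stop at 1.5. A spring returns it (0.1 N m at the stop); the key has 0.13 rad of play, so turns about 1.6 in all. Sprung pins 9, 16 and from 18 deep stiffen the way in: 5 to 15 N to push the key home. It is locked until the key is within about 1.5 of home.
- pump_key: The pump's key, loose, 0.03 kg, upright in one of the stand's three slots. RECTANGULAR black head 12 thick (x) x 30 wide (y) x 34 high, below it a steel blade 4 thick (x) x 12 wide (y) x 24 long, tip tapered. Origin: middle of the head's underside, z up, blade to -z. Alike either way round. Fully home, the head's underside sits on the switch's face.
- stand: Key stand: flat aluminium block 50 (x) x 150 (y) x 34 high, fixed, origin in the middle of its underside, three slots along y at -46, 0 and +46, each 18.6 long (y), 6.1 wide (x), 28 deep. The keys' heads rest on its top, in line along y.
- round_key: Another key in the stand: round black head 32 across, 12 thick, top at 33; blade too wide for the pump. Origin as the pump key's. To be left alone.
- tbar_key: Another key in the stand: steel T-bar head (bar 36 long, 12 thick, its axis 24 above the origin), round shaft. Origin as the pump key's. To be left alone.
- syringe: Filled plastic syringe, loose, 0.02 kg, lying on the surface: barrel 14 across, 98 long over all. Origin: middle of the plunger's thumb plate; its z axis points along the syringe to the nozzle tip at 98. Barrel from 20 to about 85, plunger 0 to 20 (it does not slide).
- syringe_barrel (a point): Middle of the syringe, on its axis, 49 from the plunger end: the place to grip, across the 14 barrel. 7 above the surface at the start.
- syringe_nozzle (a point): Tip of the syringe's nozzle, 49 from syringe_barrel.
- vial_a: Small glass medicine vial, 24 across x 46, origin under its middle; a bystander.
- vial_b: Small glass medicine vial, 24 across x 46, origin under its middle; a bystander.
- clip: Finger clip (pulse oximeter), 60 x 33 x 33, origin under its middle; a bystander.

How it is judged:
On the way, in this order (a step that is already met when the one before it is completed fails the run):
1. the syringe rests in both saddles, nozzle to the pump's left, let go (x of syringe_barrel in the frame of pump_cradle between -0.004 and 0.004 m and y of syringe_barrel in the frame of pump_cradle between -0.014 and 0.014 m and z of syringe_barrel in the frame of pump_cradle between -0.004 and 0.004 m and y of syringe_nozzle in the frame of pump_cradle above 0.02 m and angle between the z axis of syringe and the y axis of pump, either way round below 0.12 rad and contact force between each of the arm, the fingers and syringe below 0.1 N and linear speed of syringe below 0.03 m/s), for 0.2 s.
2. the pump key is pushed fully home in the key switch (z of pump_key in the frame of key_slot below 0.0025 m and horizontal distance between pump_key and key_slot below 0.003 m and angle between pump_key's own z axis and vertical below 0.12 rad and value of joint key_switch below 0.5 rad), for 0.05 s.
At the end, for the whole second after the job is handed in: Switch held past 1.25 rad by the pump key, fully home (shoulder within 2.5 mm of the face, 3 mm of its middle, upright to 0.12 rad) and gripped (over 2 N); syringe untouched in the saddles: middle within 4 mm across and in height, 14 mm along, parallel to 0.12 rad, nozzle to the pump's left (value of joint key_switch above 1.25 rad and z of pump_key in the frame of key_slot below 0.0025 m and horizontal distance between pump_key and key_slot below 0.003 m and angle between pump_key's own z axis and vertical below 0.12 rad and contact force between the fingers and pump_key above 2 N and x of syringe_barrel in the frame of pump_cradle between -0.004 and 0.004 m and y of syringe_barrel in the frame of pump_cradle between -0.014 and 0.014 m and z of syringe_barrel in the frame of pump_cradle between -0.004 and 0.004 m and y of syringe_nozzle in the frame of pump_cradle above 0.02 m and angle between the z axis of syringe and the y axis of pump, either way round below 0.12 rad and contact force between each of the arm, the fingers and syringe below 0.1 N); the arm keeps its last pose, push and grip.
It fails at once if one of the other keys is taken or pushed out of place (25 mm) (distance of any of round_key, tbar_key from where it was at the start of the episode above 0.025 m).
It fails at once if a vial or the finger clip is pushed about (40 mm) (distance of any of vial_a, vial_b, clip from where it was at the start of the episode above 0.04 m).
It also fails if it takes over 54 s, if anything falls off the work surface, if the arm or the gripper's body presses on something with over 40 N, if the wrist force passes 120 N, or if a joint passes its speed limit or range.

## Robot

A 6-joint arm with a two-finger parallel gripper is mounted at the origin on a cart in front of the work surface, level with it; the furniture and walls round the work are solid. World frame = base frame: x ahead of the robot, y to its left, z up, the work surface at z = 0. Lengths are in m, angles in rad, forces in N, time in s.
With the tool pointing down it reaches from about 0.25 to 0.775 m from the base axis. Payload 8.9 kg.
Tool frame: the origin (TCP) lies midway between the tips of the shut fingers; the grasp point (between the pads) lies 19 mm behind it (manip.grip_depth is the z of the grasp point in the tool frame, in m); z points along the fingers, y is the line along which they close (so a half turn about z gives the same grasp; the last joint's range is limited). The gripper opens to 85 mm and grips with 20 to 120 N. Pads are 22 mm wide; open, the fingers measure 114 mm over their backs; the gripper's body (76 mm by 85 mm) begins 54 mm behind the grasp point. The pads swing forward as they close: fully open they stand 13 mm farther back than shut.
Start: joints at [-1.34, 0.291, -0.153, 1.127, 0, 1.431], TCP at [0.19, -0.49, 0.231] pointing down, gripper open.
Joint ranges: [-2.52, 2.52], [-0.91, 1.74], [-1.3, 1.37], [-1.96, 2.02], [-1.52, 1.47], [-3.14, 3.14]. Speed limits (rad/s): [2.22, 2.22, 2.79, 3.14, 3.14, 3.14].

## Interface

Orientations are given as a unit quaternion [x, y, z, w].
In Python, from station import manip gives the robot as it stands.
- The arm moves only by the tool arm_command, never from a script. Its argument "plan" is a list of rows, each a list of 3 entries, a list of its own where there are three numbers: the finger opening in mm, from 0 to 85.4, then the shift along the tool's x, y, z in units of 60 mm (1.0 is 60 mm), then the turn, a rotation vector about the tool's x, y, z in units of 6 degrees (1.0 is 6 degrees). In form: [[jaw, [x, y, z], [rx, ry, rz]], ...]. A call has 1 to 10 rows; each row shifts and turns the commanded pose from where the row before left it, along the tool's axes as they then stand; what a row does not reach is not made up. A row lasts 1/8 s, in which the tool goes at most 62.5 mm and 10.7 degrees, less where a joint would pass 70% of its speed; a pose out of reach is approached as far as the arm can. A call is refused whole if a number of a shift passes 1 or a number of a turn 1, either way. A call with a gripper value outside its range is refused whole. The fingers move at their own pace and stop on an object; the grip force is fixed at half the most. Time passes only in rows, so rows that do not move let the fingers close. It gives the time, the measured TCP pose, the force, the opening and the grip force at its end, in the units of the state.
- manip.read_state(): the state, without advancing time (a new reading comes with each control period).
- manip.camera(name): name is "side" or "top"; returns a dict with "pixels" (384x512x3 uint8, blue, green, red), "range_z" (384x512 float32, m along the optical axis (not along the pixel's ray), 0 where there is no reading), "vfov" (degrees; the focal length in pixels is half the picture's height over the tangent of half this angle, whatever the lens; pixels are square), "cx", "cy" (the principal point, pixels), "dist_coeffs" ([k1, k2, p1, p2, k3] as OpenCV has them; the pictures are not rectified), "xyz" and "rotation" of the camera in the world. Camera axes: x right, y down, z forward; pixel columns grow to the right and rows downward; lengths in m; the calibration is good to about 2 mm. A picture is of the moment at which its call begins.
- manip.finish_job(): hands the job in; it is judged then, once.
The state is a dict: "time": time; "joints": joint angles; "qvel": joint speeds; "joint_torque": joint torques, N m; "eef_pos": TCP position; "orientation": TCP orientation; "wrist_force": force on the tool from outside, world axes, zero at the start; "torque": the same for the moment, N m; "width": finger opening in m; "gripper_force": force on a finger pad.
Only numpy, scipy, OpenCV 4.12 (cv2) and the standard library are available. Lean on these libraries where they do the work, as an engineer would, in place of code of your own. Each camera call takes 0.05 s, during which the arm holds its last target. There are 200 camera calls.

## Working session

There is one attempt and no reset: what is moved stays moved. The work goes in short steps, Python scripts to look and compute and a tool call to move; the robot and the scene stay as the last step left them, time stands still between calls to the robot, and variables do not carry over. Pictures are saved under pics/ and viewed, at most 10 in all, crops included, and the job is handed in when it is done.

Besides the shell and the picture viewer there is one more tool, called after "Request:" as name(argument=value, ...), one argument or row to a line, values as JSON. arm_command: Moves the arm, as the interface text tells. Its arguments: {"type":"object","properties":{"plan":{"type":"array","items":{"type":"array"}}},"required":["plan"]}

```bash
mkdir -p pics
cat > h.py <<'E'
import numpy as np, cv2
from station import manip
from scipy.spatial.transform import Rotation as R
def rot(c):
    r=np.array(c["rotation"],float)
    return r if r.shape==(3,3) else R.from_quat(r).as_matrix()
def K(c):
    f=192/np.tan(np.radians(c["vfov"])/2)
    return np.array([[f,0,c["cx"]],[0,f,c["cy"]],[0,0,1]])
def rays(c,uv):
    n=cv2.undistortPoints(np.array(uv,float).reshape(-1,1,2),K(c),np.array(c["dist_coeffs"],float)).reshape(-1,2)
    return np.c_[n,np.ones(len(n))]@rot(c).T
def onplane(c,uv,z):
    d=rays(c,uv);o=np.array(c["xyz"]);return o+d*((z-o[2])/d[:,2])[:,None]
def cloud(c):
    v,u=np.mgrid[0:384,0:512]
    d=rays(c,np.c_[u.ravel(),v.ravel()])
    return (np.array(c["xyz"])+d*c["range_z"].reshape(-1,1)).reshape(384,512,3)
E
python3 - <<'E'
from h import *
for n in("top","side"):
    c=manip.camera(n);cv2.imwrite(f"pics/{n}0.png",c["pixels"]);np.save(f"{n}0.npy",c,allow_pickle=True)
    print(n,c["xyz"],np.round(rot(c),3).tolist(),c["vfov"],c["dist_coeffs"])
s=manip.read_state();print(s,manip.grip_depth)
E
```

```text
top [ 0.30756943 -0.02172199  1.26247128] [[0.019, -0.98, 0.196], [-1.0, -0.017, 0.015], [-0.011, -0.197, -0.98]] 50.78046946227566 [-0.11854474  0.          0.          0.          0.        ]
side [-0.05135033  0.77448869  0.69981347] [[-0.792, -0.349, 0.501], [-0.61, 0.419, -0.673], [0.025, -0.838, -0.544]] 44.766110141808916 [-0.11339114  0.          0.          0.          0.        ]
{'time': 0.1, 'joints': array([-1.34031549e+00,  2.91235027e-01, -1.54045283e-01,  1.12669356e+00,
        1.14840549e-05,  1.43148102e+00]), 'qvel': array([-0.00102699, -0.00140908,  0.00263965, -0.00100524, -0.00073271,
        0.0001192 ]), 'joint_torque': array([-1.40038110e-04, -5.37979031e+01,  3.31919324e+01,  9.37236735e-03,
       -2.24395963e-04,  1.13086236e-05]), 'eef_pos': array([ 0.18965836, -0.48912916,  0.23078605]), 'orientation': array([ 9.82954826e-01,  1.83846306e-01, -2.10924401e-05, -5.88420741e-04]), 'wrist_force': array([ 0.4300103 ,  0.79530236, -0.56863746]), 'torque': array([ 0.00417193, -0.0212389 ,  0.00738235]), 'gripper_force': 0.0, 'width': 0.08527887843891686} -0.0187
```

View pics/top0.png

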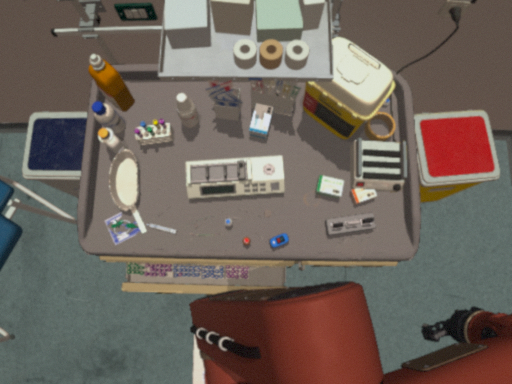

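View pics/side0.png

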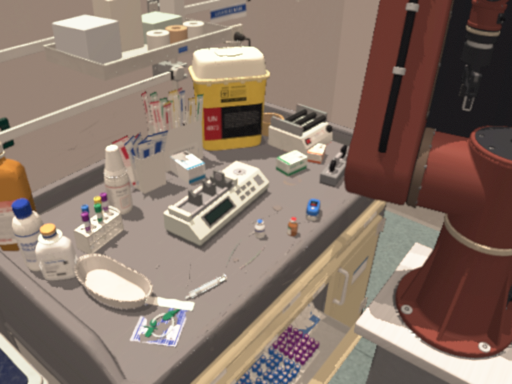

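The top view shows the pump around (235,177), the stand at (351,225), the syringe at (160,229), vials at (228,222) and (246,240), and the clip at (279,241). The side view shows the pump around (217,203), the syringe at (207,288) and the stand at (335,165). I'll enlarge those areas next.

Run:
```python
from h import *
t=np.load("top0.npy",allow_pickle=True).item();s=np.load("side0.npy",allow_pickle=True).item()
def cr(c,x,y,w,h,W,H): return cv2.resize(c["pixels"][y:y+h,x:x+w],(W,H),interpolation=cv2.INTER_CUBIC)
a=np.hstack([cr(t,180,148,110,55,440,220),cr(t,320,208,60,36,360,220)])
b=np.hstack([cr(s,160,155,115,90,400,313),cr(s,315,140,40,50,200,313),cr(s,180,268,60,40,200,313)])
cc=cr(t,140,214,50,25,200,100)
cv2.imwrite("pics/crops.png",np.vstack([a,b]))
P=cloud(t)
for (u,v) in [(160,229),(130,178),(235,200),(200,195),(270,170),(351,225),(351,233),(340,226),(230,205)]:
    print(u,v,np.round(P[v,u],3))
```

```text
160 229 [0.432 0.275 0.011]
130 178 [0.597 0.387 0.   ]
235 200 [ 0.531  0.043 -0.002]
200 195 [0.538 0.15  0.033]
270 170 [ 0.615 -0.065  0.061]
351 225 [ 0.453 -0.317  0.031]
351 233 [ 0.431 -0.323  0.001]
340 226 [ 0.447 -0.278  0.053]
230 205 [ 0.514  0.058 -0.003]
```

View pics/crops.png

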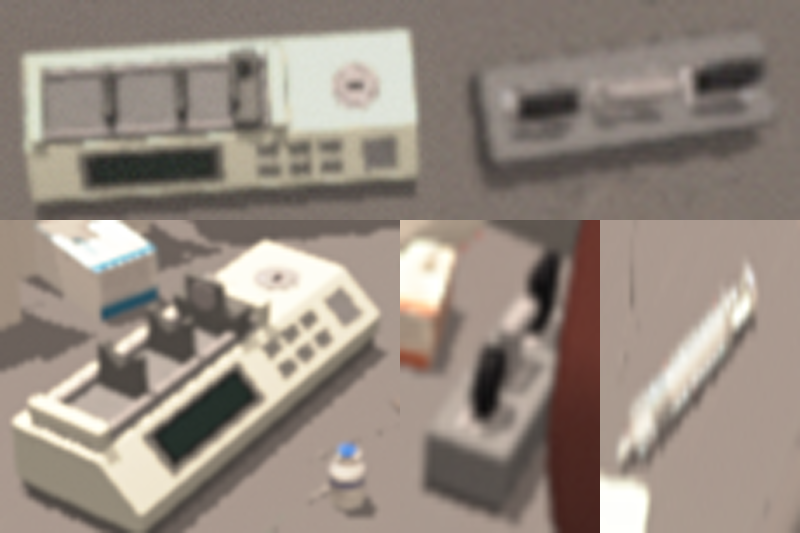

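The crops show the pump's saddles at top pixels about (207,173) and (225,173), with the pusher at (241,171). The key collar is at (269,169). The stand's two black heads are at (342,225) and (366,221), with the T-bar between them. Next I'll measure, including which black head is flat-topped.

Run:
```python
from h import *
t=np.load("top0.npy",allow_pickle=True).item();s=np.load("side0.npy",allow_pickle=True).item()
np.set_printoptions(suppress=True,linewidth=150,precision=4)
C={"top":t,"side":s}
for n,c in C.items():
    P=cloud(c);X,Y,Z=P[...,0],P[...,1],P[...,2]; px=c["pixels"].astype(int);g=px.sum(2)/3
    hsv=cv2.cvtColor(c["pixels"],cv2.COLOR_BGR2HSV)
    box=lambda x0,x1,y0,y1,z0,z1:(X>x0)&(X<x1)&(Y>y0)&(Y<y1)&(Z>z0)&(Z<z1)
    # deck
    m=box(.5,.72,-.15,.25,.057,.067)
    r=cv2.minAreaRect(P[m][:,:2].astype(np.float32)*1000);print(n,"deck",m.sum(),r,np.median(Z[m]))
    # tall items on the deck
    m=box(.5,.72,-.15,.25,.078,.13).astype(np.uint8)
    k,l,st,ce=cv2.connectedComponentsWithStats(m,connectivity=8)
    for i in range(1,k):
        if st[i,4]>4: q=P[l==i];print("  tall",st[i,4],ce[i],q.mean(0),q.min(0),q.max(0))
    # stand top
    m=box(.36,.54,-.45,-.2,.029,.038)
    print(n,"stand",m.sum(),cv2.minAreaRect(P[m][:,:2].astype(np.float32)*1000) if m.any() else '',np.median(Z[m]))
    m=(box(.36,.54,-.45,-.2,.045,.1)).astype(np.uint8)
    k,l,st,ce=cv2.connectedComponentsWithStats(m,connectivity=8)
    for i in range(1,k):
        if st[i,4]>3:
            q=P[l==i];print("  key",st[i,4],st[i,:4],ce[i],q.mean(0),g[l==i].mean())
    # syringe
    m=(box(.38,.47,.2,.34,.004,.03)).astype(np.uint8)
    k,l,st,ce=cv2.connectedComponentsWithStats(m,connectivity=8)
    for i in range(1,k):
        if st[i,4]>6: q=P[l==i];print("  syr",st[i,4],ce[i],q.mean(0),q.min(0),q.max(0),cv2.minAreaRect(q[:,:2].astype(np.float32)*1000))
P=cloud(t)
for v in range(218,234): print(v,' '.join('%3d'%int(1000*z) for z in P[v,326:378,2]))
g=t["pixels"].mean(2).astype(int)
for v in range(216,232): print(v,' '.join('%3d'%z for z in g[v,334:376]))
```

```text
top deck 1803 ((608.3683471679688, 44.764305114746094), (89.79399108886719, 301.0059814453125), 5.795227527618408) 0.06173832724072592
  tall 92 [248.6522 168.7065] [0.6119 0.0001 0.0831] [ 0.5809 -0.0075  0.0787] [0.643  0.0088 0.0887]
  tall 140 [240.5929 168.8571] [0.6088 0.024  0.0917] [0.582  0.0134 0.0785] [0.6379 0.0357 0.1108]
  tall 39 [224.4103 169.2564] [0.6067 0.0723 0.0919] [0.5888 0.0671 0.0787] [0.6249 0.0771 0.1021]
  tall 19 [187.9474 167.3158] [0.6142 0.1843 0.0802] [0.6027 0.1802 0.078 ] [0.6251 0.1911 0.0844]
  tall 40 [206.425 171.25 ] [0.5998 0.126  0.0919] [0.5843 0.1211 0.0785] [0.6181 0.1309 0.1016]
  tall 25 [188.28 177.72] [0.5817 0.1815 0.0809] [0.568  0.1757 0.078 ] [0.5956 0.1862 0.084 ]
top stand 569 ((484.4149169921875, -312.5322265625), (101.73104858398438, 149.32960510253906), 9.1739501953125) 0.0323934614774275
  key 51 [362 217  13   6] [367.902  219.8431] [ 0.4651 -0.3607  0.0636] 63.21568627450979
  key 49 [347 220  12   5] [352.4898 221.9592] [ 0.4584 -0.3141  0.0613] 150.14285714285714
  key 44 [333 222  10   6] [337.5455 224.3864] [ 0.4506 -0.
[... 6641 characters left out ...]
 120 118 110
228 102 107 104  96  95  90  98 109 129 137 138 128 113 106 110 119 128 129 128 127 126 128 132 133 135 135 133 130 131 132 126 122 119 116 112 111 108 101 100 100 103 106
229 100 105 103  95  96  96 104 119 134 142 141 137 132 126 128 133 136 136 136 135 133 134 132 132 124 123 117 113 111 108 102  96  86  84  80  78  81  79  91 105 113 113
230 104 105 103 106 103 107 118 134 138 137 138 137 133 133 133 133 131 127 124 117 115 116 108 104  98  89  83  82  78  81  80  79  75  78  75  77  80  78  87 103 114 116
231 129 126 126 126 127 130 132 134 132 132 130 126 120 114 113 113 107  99  90  86  81  82  80  78  73  78  78  78  77  73  77  81  77  77  82  80  82  84  91 104 113 118
```

The right head (y≈-0.36) is flat at about 66 mm across its whole width, so it is the rectangular key. The left head falls off at its edges, so it is the round one. Now I'll refine with edges and check which way the syringe points.

Run:
```python
from h import *
t=np.load("top0.npy",allow_pickle=True).item();s=np.load("side0.npy",allow_pickle=True).item()
np.set_printoptions(suppress=True,linewidth=150,precision=4)
def cr(c,x,y,w,h,W,H): return cv2.resize(c["pixels"][y:y+h,x:x+w],(W,H),interpolation=cv2.INTER_LINEAR)
cv2.imwrite("pics/c2.png",np.vstack([np.hstack([cr(t,140,218,44,22,440,220),cr(t,258,158,24,22,240,220)]),
  np.hstack([cr(s,182,268,50,36,440,300),cr(s,228,162,24,22,240,300)])]))
for n,c in(("top",t),("side",s)):
    P=cloud(c);g=c["pixels"].astype(int).min(2)
    # syringe: bright against the cloth
    x,y,w,h=(140,218,44,22) if n=="top" else (182,268,50,36)
    roi=c["pixels"][y:y+h,x:x+w].astype(int).min(2);print(n,"bg",np.median(roi))
    m=((roi>np.median(roi)+15)).astype(np.uint8);
    k,l,st,ce=cv2.connectedComponentsWithStats(m,connectivity=8)
    for i in range(1,k):
        if st[i,4]<20: continue
        v,u=np.nonzero(l==i);q=onplane(c,np.c_[u+x,v+y],.008)[:,:2]
        mu=q.mean(0);_,_,V=np.linalg.svd(q-mu);d=V[0]*np.sign(V[0][1]);a=(q-mu)@d;b=(q-mu)@[-d[1],d[0]]
        print(" syr",st[i],mu,np.degrees(np.arctan2(d[1],d[0])),"ends",mu+d*a.min(),mu+d*a.max())
        for a0 in np.arange(-.06,.06,.008):
            k2=(a>=a0)&(a<a0+.008)
            if k2.any(): print("   %.3f n=%d w=%.4f"%(a0,k2.sum(),np.ptp(b[k2])))
```

```text
top bg 109.0
 syr [  0   0  37  16 212] [0.4374 0.2935] 83.68263762890408 ends [0.4298 0.2247] [0.443  0.3442]
   -0.060 n=13 w=0.0155
   -0.052 n=11 w=0.0124
   -0.044 n=13 w=0.0132
   -0.036 n=10 w=0.0128
   -0.028 n=13 w=0.0128
   -0.020 n=11 w=0.0133
   -0.012 n=11 w=0.0102
   -0.004 n=10 w=0.0102
   0.004 n=11 w=0.0129
   0.012 n=10 w=0.0102
   0.020 n=11 w=0.0288
   0.028 n=23 w=0.0315
   0.036 n=32 w=0.0409
   0.044 n=20 w=0.0379
side bg 143.0
 syr [  3   5  42  26 271] [0.4364 0.2718] 77.30907018731953 ends [0.4251 0.2216] [0.4483 0.3245]
   -0.052 n=18 w=0.0161
   -0.044 n=16 w=0.0149
   -0.036 n=22 w=0.0162
   -0.028 n=21 w=0.0161
   -0.020 n=21 w=0.0162
   -0.012 n=24 w=0.0185
   -0.004 n=26 w=0.0183
   0.004 n=24 w=0.0169
   0.012 n=22 w=0.0170
   0.020 n=19 w=0.0123
   0.028 n=24 w=0.0167
   0.036 n=20 w=0.0177
   0.044 n=11 w=0.0071
   0.052 n=3 w=0.0035
 syr [ 0 33 13  3 37] [0.4338 0.3295] 37.049038908175255 ends [0.4236 0.3218] [0.4432 0.3366]
   -0.020 n=2 w=0.0027
   -0.012 n=11 w=0.0055
   -0.004 n=12 w=0.0056
   0.004 n=12 w=0.0056
```

View pics/c2.png

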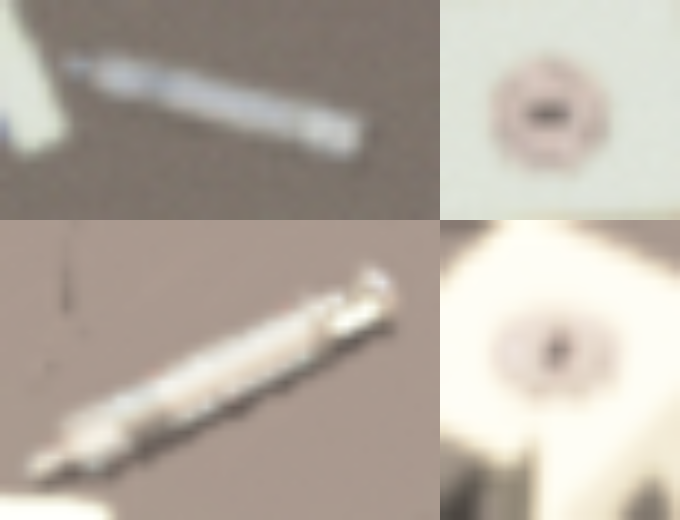

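Both views show the nozzle towards +y: it is at top pixel (146,224), with the thumb plate at (176,231). No flip is needed. The collar with its slot is at top (268.4,168.7) and side (239.2,171.0).

Run:
```python
from h import *
t=np.load("top0.npy",allow_pickle=True).item();s=np.load("side0.npy",allow_pickle=True).item()
np.set_printoptions(suppress=True,linewidth=150,precision=4)
def weighted(c,x,y,w,h,lo,hi,sign):
    g=c["pixels"][y:y+h,x:x+w].astype(float).mean(2); wt=np.clip((g-lo)/(hi-lo),0,1) if sign>0 else np.clip((hi-g)/(hi-lo),0,1)
    v,u=np.mgrid[y:y+h,x:x+w];return (u*wt).sum()/wt.sum(),(v*wt).sum()/wt.sum()
# syringe
a=onplane(t,[(146.2,224.3),(175.6,231.3)],.007);d=a[0]-a[1];print("syr top",a,a.mean(0),np.degrees(np.arctan2(d[1],d[0])),np.linalg.norm(d))
a=onplane(s,[(182+40/8.8-.5,268+248/8.33-.5),(182+382/8.8-.5,268+70/8.33-.5)],.007);d=a[0]-a[1];print("syr side",a,a.mean(0),np.degrees(np.arctan2(d[1],d[0])),np.linalg.norm(d))
# slot & collar
for n,c,x,y in(("top",t,265,165),("side",s,235,167)):
    w,h=(8,8) if n=="top" else (9,9)
    g=c["pixels"][y:y+h,x:x+w].mean(2);print(g.astype(int))
    p=weighted(c,x,y,w,h,g.min(),np.percentile(g,60)-8,-1);print(n,"slot px",p,onplane(c,[p],.064))
# pump edges in top: back edge (z=.062), ends
g=cv2.GaussianBlur(t["pixels"],(0,0),.6).mean(2)
def edge(px): # subpixel of max |grad|
    gr=np.abs(np.gradient(px));i=int(np.argmax(gr[1:-1]))+1;A=gr[i-1:i+2];den=A[0]-2*A[1]+A[2];return i+(0.5*(A[0]-A[2])/den if den else 0)
back=[(u,148+edge(g[148:166,u])) for u in range(192,282)]
left=[(178+edge(g[v,178:194]),v) for v in range(167,190)]
right=[(278+edge(g[v,278:292]),v) for v in range(160,190)]
for n,e in(("back",back),("left",left),("right",right)):
    q=onplane(t,e,.062)[:,:2];vx,vy,x0,y0=cv2.fitLine(q.astype(np.float32),cv2.DIST_HUBER,0,1e-4,1e-4).ravel();
    r=(q-[x0,y0])@[-vy,vx];print(n,(x0,y0),np.degrees(np.arctan2(vy,vx)),r.std())
# saddles, pusher from depth points at high z
for n,c in(("top",t),("side",s)):
    P=cloud(c);X,Y,Z=P[...,0],P[...,1],P[...,2]
    for nm,y0,y1 in(("sadL",.118,.14),("sadR",.064,.084),("push",.01,.05)):
        m=(X>.57)&(X<.65)&(Y>y0)&(Y<y1)&(Z>.093)&(Z<.115);q=P[m];print(n,nm,len(q),np.median(q,0),q.min(0),q.max(0))
    m=(Y<-.33)&(Y>-.41)&(X>.44)&(X<.5)&(Z>.06)&(Z<.075);print("key",m.sum(),P[m].mean(0),P[m].min(0),P[m].max(0))
```

```text
syr top [[0.4463 0.3207 0.007 ]
 [0.4264 0.2259 0.007 ]] [0.4364 0.2733 0.007 ] 78.1518362857609 0.09687337826199062
syr side [[0.4462 0.3216 0.007 ]
 [0.4259 0.2247 0.007 ]] [0.436  0.2732 0.007 ] 78.1566119982532 0.0990047725888874
[[201 200 202 195 185 184 189 203]
 [187 195 202 199 197 189 189 195]
 [186 192 191 188 186 185 192 196]
 [192 178 160 149 148 162 188 196]
 [189 167 132 112 116 138 185 193]
 [189 180 161 154 157 167 190 183]
 [181 188 191 193 193 195 192 174]
 [186 185 193 197 197 203 195 185]]
top slot px (np.float64(268.3704644924467), np.float64(168.993787942962)) [[ 0.6169 -0.0598  0.064 ]]
[[250 249 248 248 248 248 248 249 250]
 [246 243 239 238 237 238 241 243 246]
 [233 229 226 223 217 218 225 228 231]
 [224 222 221 210 184 183 208 220 221]
 [229 224 216 185 138 152 197 218 216]
 [225 223 214 185 163 183 211 217 209]
 [218 218 217 210 205 207 212 213 213]
 [234 221 207 209 216 215 210 216 231]
 [246 239 232 234 239 239 235 237 245]]
side slot px (np.float64(239.43999999999997), np.float64(171.57546666666664)) [[ 0.614  -0.0561  0.064 ]]
back (np.float32(0.653105
[... 190 characters left out ...]
0420166)) -0.5680026 0.006242133959771628
top sadL 21 [0.6093 0.1262 0.0972] [0.5843 0.1229 0.0932] [0.6181 0.1306 0.1016]
top sadR 17 [0.6184 0.0729 0.0972] [0.5902 0.0697 0.0938] [0.6249 0.0767 0.1021]
top push 35 [0.6118 0.031  0.1068] [0.5941 0.02   0.0931] [0.6264 0.0347 0.1108]
key 43 [ 0.4657 -0.3602  0.0662] [ 0.4585 -0.3771  0.0601] [ 0.4742 -0.3307  0.0725]
side sadL 23 [0.6079 0.1295 0.096 ] [0.582  0.1202 0.0935] [0.6181 0.1334 0.0995]
side sadR 22 [0.6169 0.0747 0.0955] [0.5858 0.0698 0.0932] [0.6233 0.0791 0.1001]
side push 69 [0.6078 0.0348 0.101 ] [0.591  0.0294 0.0932] [0.6226 0.0399 0.1096]
key 34 [ 0.4646 -0.3554  0.065 ] [ 0.4586 -0.3772  0.0601] [ 0.4733 -0.3309  0.0686]
```

```bash
cat >> h.py <<'E'
def go(x,y,z,yaw=None,n=None):
    """shift (units) in present tool axes to reach x,y,z; turn about tool z (units) to have tool x at yaw deg"""
    s=manip.read_state();r=R.from_quat(s["orientation"]).as_matrix()
    d=r.T@(np.array([x,y,z])-s["eef_pos"])/.06
    cur=np.degrees(np.arctan2(r[1,0],r[0,0]))
    print("t %.2f"%s["time"],"tcp",np.round(s["eef_pos"],4),"yaw %.2f"%cur,"tilt",np.round(r[:2,2],4),"j",np.round(s["joints"],2),"F",np.round(s["wrist_force"],1),"T",np.round(s["torque"],2),"w %.4f g %.1f"%(s["width"],s["gripper_force"]))
    print("shift",np.round(d,3),"/n",np.round(d/n,3) if n else "","turnz",None if yaw is None else np.round(-((yaw-cur+180)%360-180)/6,3))
E
python3 - <<'E'
from h import *
go(.4362,.2733,.13,78.1,16)
E
```

```text
t 0.10 tcp [ 0.1897 -0.4891  0.2308] yaw 21.19 tilt [-0.0003  0.0011] j [-1.34  0.29 -0.15  1.13  0.    1.43] F [ 0.4  0.8 -0.6] T [ 0.   -0.02  0.01] w 0.0853 g 0.0
shift [  8.424 -10.361   1.693] /n [ 0.526 -0.648  0.106] turnz -9.485
```

Request:
arm_command(
  plan=[
    [40,[0.526,-0.648,0.1],[0,0,0]],
    [40,[0.526,-0.648,0.1],[0,0,0]],
    [40,[0.526,-0.648,0.1],[0,0,0]],
    [40,[0.526,-0.648,0.1],[0,0,0]],
    [40,[0.526,-0.648,0.1],[0,0,0]],
    [40,[0.526,-0.648,0.1],[0,0,0]],
    [40,[0.526,-0.648,0.1],[0,0,0]],
    [40,[0.526,-0.648,0.1],[0,0,0]],
    [40,[0.526,-0.648,0.1],[0,0,0]],
    [40,[0.526,-0.648,0.1],[0,0,0]],
  ],
)

```text
time: 1.35
eef_pos: [0.3437, -0.0113, 0.1712]
orientation: [0.983, 0.184, 0.0, 0.0]
wrist_force: [1.9, -1.8, 0.9]
width: 0.04
gripper_force: 0.0
```

Request:
arm_command(
  plan=[
    [40,[0.526,-0.648,0.1],[0,0,0]],
    [40,[0.526,-0.648,0.1],[0,0,0]],
    [40,[0.526,-0.648,0.1],[0,0,0]],
    [40,[0.526,-0.648,0.1],[0,0,0]],
    [40,[0.526,-0.648,0.1],[0,0,0]],
    [40,[0.526,-0.648,0.1],[0,0,0]],
  ],
)

```text
time: 2.1
eef_pos: [0.4402, 0.2637, 0.1348]
orientation: [0.981, 0.194, -0.001, -0.005]
wrist_force: [0.1, 0.1, 0.7]
width: 0.04
gripper_force: 0.0
```

Request:
arm_command(
  plan=[
    [40,[0,0,0],[0,0,-0.95]],
    [40,[0,0,0],[0,0,-0.95]],
    [40,[0,0,0],[0,0,-0.95]],
    [40,[0,0,0],[0,0,-0.95]],
    [40,[0,0,0],[0,0,-0.95]],
    [40,[0,0,0],[0,0,-0.95]],
    [40,[0,0,0],[0,0,-0.95]],
    [40,[0,0,0],[0,0,-0.95]],
    [40,[0,0,0],[0,0,-0.95]],
    [40,[0,0,0],[0,0,-0.95]],
  ],
)

```text
time: 3.35
eef_pos: [0.4401, 0.2615, 0.135]
orientation: [0.769, 0.639, 0.001, -0.005]
wrist_force: [0.4, -0.3, 0.4]
width: 0.0399
gripper_force: 0.0
```

Run:
```python
from h import *
go(.4362,.2733,.05,78.1,2)
c=manip.camera("side");P=cloud(c);np.save("side1.npy",c,allow_pickle=True)
cv2.imwrite("pics/s1.png",cv2.resize(c["pixels"][170:330,140:300],(640,640)))
```

```text
t 3.35 tcp [0.4401 0.2615 0.135 ] yaw 79.39 tilt [-0.0048  0.0095] j [ 0.39  0.34 -0.35  0.88  0.01  2.14] F [ 0.4 -0.3  0.4] T [-0.06 -0.01 -0.05] w 0.0399 g 0.0
shift [ 0.169 -0.091  1.419] /n [ 0.085 -0.046  0.709] turnz 0.214
```

```bash
cat >> h.py <<'E'
def turn(yaw):
    "rotation vector (units, tool axes) to tool straight down with tool x at yaw deg"
    r=R.from_quat(manip.read_state()["orientation"]);a=np.radians(yaw)
    T=R.from_matrix(np.array([[np.cos(a),np.sin(a),0],[np.sin(a),-np.cos(a),0],[0,0,-1]]).T.T)
    print("turn",np.round(np.degrees((r.inv()*T).as_rotvec())/6,3))
E
python3 - <<'E'
from h import *
turn(78.1)
E
```

```text
turn [-0.062 -0.08   0.258]
```

View pics/s1.png

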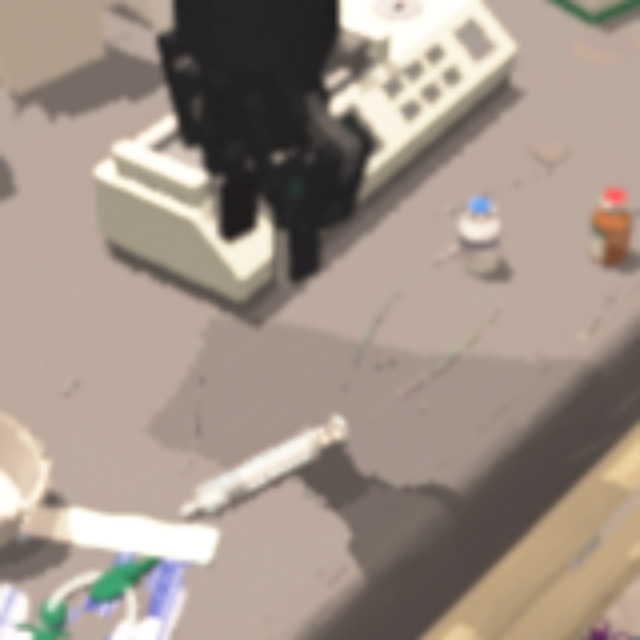

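Request:
arm_command(
  plan=[
    [40,[0.08,-0.045,0.7],[0,0,0.2]],
    [40,[0.08,-0.045,0.7],[0,0,0]],
    [40,[0,0,0],[0,0,0]],
  ],
)

```text
time: 3.78
eef_pos: [0.4341, 0.272, 0.0491]
orientation: [0.777, 0.629, -0.001, -0.006]
wrist_force: [-0.2, -1.3, 0.8]
width: 0.0401
gripper_force: 0.0
```

Run:
```python
from h import *
go(.4362,.2733,.002,78.1,2);turn(78.1)
```

```text
t 3.77 tcp [0.4341 0.272  0.0491] yaw 77.95 tilt [-0.0096  0.0074] j [ 0.41  0.45 -0.45  0.68  0.01  2.19] F [-0.2 -1.3  0.8] T [-0.04 -0.   -0.  ] w 0.0401 g 0.0
shift [0.024 0.039 0.785] /n [0.012 0.019 0.393] turnz -0.025
turn [-0.104 -0.05  -0.024]
```

The crop shows the open fingers at (237,215) and (300,262), above and between the syringe (265,465) and the camera. Nothing has been touched. Now descending.

Request:
arm_command(
  plan=[
    [36,[0.01,0.02,0.4],[-0.1,-0.05,0]],
    [36,[0.01,0.02,0.3],[0,0,0]],
    [36,[0,0,0],[0,0,0]],
  ],
)

```text
time: 4.15
eef_pos: [0.4394, 0.2737, 0.01]
orientation: [0.777, 0.629, 0.002, 0.001]
wrist_force: [-0.5, 0.0, 0.9]
width: 0.0359
gripper_force: 0.0
```

Run:
```python
from h import *
go(.4362,.2733,.002,78.1);turn(78.1)
```

```text
t 4.15 tcp [0.4394 0.2737 0.01  ] yaw 77.96 tilt [0.0046 0.0022] j [ 0.42  0.51 -0.48  0.58  0.    2.2 ] F [-0.5  0.   0.9] T [-0.03 -0.02 -0.  ] w 0.0359 g 0.0
shift [-0.018 -0.05   0.133] /n  turnz -0.024
turn [ 0.039 -0.03  -0.024]
```

Request:
arm_command(
  plan=[
    [36,[-0.015,-0.05,0.11],[0.04,-0.03,0]],
    [10,[0,0,0],[0,0,0]],
    [6,[0,0,0],[0,0,0]],
    [6,[0,0,0],[0,0,0]],
    [6,[0,0,0],[0,0,0]],
  ],
)

```text
time: 4.78
eef_pos: [0.4365, 0.2737, 0.0034]
orientation: [0.777, 0.629, 0.001, 0.0]
wrist_force: [-0.7, -1.2, 6.3]
width: 0.0108
gripper_force: 58.9
```

Run:
```python
from h import *
go(.4362,.2733,.13,94.8)
```

```text
t 4.78 tcp [0.4365 0.2737 0.0034] yaw 77.99 tilt [0.0011 0.0005] j [ 0.42  0.52 -0.49  0.56  0.    2.2 ] F [-0.7 -1.2  6.3] T [-0.23  0.25  0.05] w 0.0108 g 58.9
shift [-6.00e-03 -1.00e-03 -2.11e+00] /n  turnz -2.801
```

Request:
arm_command(
  plan=[
    [6,[0,0,-0.2],[0,0,0]],
    [6,[0,0,-0.4],[0,0,0]],
    [6,[0,0,-0.8],[0,0,0]],
    [6,[0,0,-0.9],[0,0,0]],
    [6,[0,0,0],[0,0,0]],
  ],
)

```text
time: 5.4
eef_pos: [0.4387, 0.2748, 0.1455]
orientation: [0.777, 0.629, 0.004, 0.001]
wrist_force: [0.0, -0.3, -1.2]
width: 0.0105
gripper_force: 58.7
```

Run:
```python
from h import *
go(.6032,.101,.145,94.8,6)
c=manip.camera("side");np.save("side2.npy",c,allow_pickle=True)
t=manip.camera("top");np.save("top2.npy",t,allow_pickle=True)
cv2.imwrite("pics/s2.png",np.hstack([cv2.resize(c["pixels"][190:290,150:230],(480,600)),cv2.resize(t["pixels"][190:260,130:190],(320,373))[:373] if 0 else cv2.resize(t["pixels"][180:260,130:172],(315,600))]))
```

```text
t 5.40 tcp [0.4387 0.2748 0.1455] yaw 78.00 tilt [0.0075 0.0036] j [ 0.42  0.34 -0.33  0.9   0.    2.2 ] F [ 0.  -0.3 -1.2] T [ 0.01 -0.04  0.02] w 0.0105 g 58.7
shift [-2.264  3.283  0.019] /n [-0.377  0.547  0.003] turnz -2.8
```

View pics/s2.png

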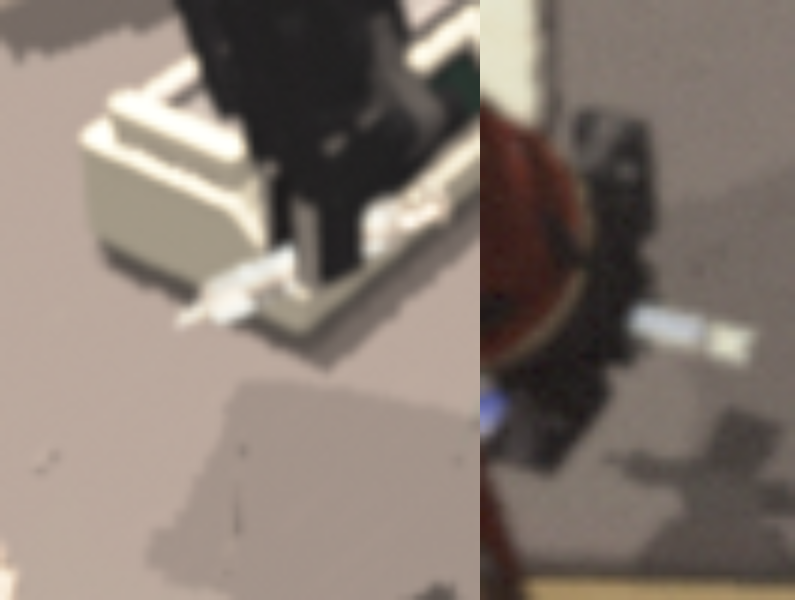

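The side crop shows the syringe held mid-barrel, with its nozzle at (180,322) and thumb end at (442,197). The top crop shows the thumb end at (752,345). Next I'll check its height and level in the hand.

Run:
```python
from h import *
c=np.load("side2.npy",allow_pickle=True).item();t=np.load("top2.npy",allow_pickle=True).item()
def onv(c,uv,p,yaw):
    a=np.radians(yaw);n=np.array([-np.sin(a),np.cos(a),0]);d=rays(c,uv);o=np.array(c["xyz"])
    k=((np.array(p)-o)@n)/(d@n);return o+d*k[:,None]
p=[.4387,.2748,.14]
n=(150+180/6-.5,190+322/6-.5);b=(150+440/6-.5,190+200/6-.5)
q=onv(c,[n,b],p,78);print(q.round(4),np.linalg.norm(q[0]-q[1]),q.mean(0).round(4))
P=cloud(c);x=P.reshape(-1,3);m=(abs(x[:,2]-.145)<.03)&(abs((x[:,:2]-p[:2])@[-np.sin(1.361),np.cos(1.361)])<.012)
l=(x[m]-p)@[np.cos(1.361),np.sin(1.361),0];
for lo in np.arange(-.05,.05,.01):
    k=(l>lo)&(l<lo+.01);print("%.2f"%lo,k.sum(),np.round(np.median(x[m][k][:,2]),4) if k.any() else '')
go(.6032,.101,.145,94.8)
```

```text
[[0.4492 0.3241 0.1482]
 [0.4283 0.226  0.148 ]] 0.10024412523852534 [0.4387 0.275  0.1481]
-0.05 30 0.1494
-0.04 13 0.148
-0.03 37 0.1526
-0.02 9 0.1495
-0.01 1 0.1434
0.00 40 0.1629
0.01 76 0.1541
0.02 31 0.1518
0.03 46 0.1522
0.04 12 0.1501
t 5.50 tcp [0.4364 0.2737 0.1416] yaw 78.00 tilt [0.0017 0.001 ] j [ 0.42  0.34 -0.33  0.9   0.    2.2 ] F [-0.5 -0.2 -1.2] T [-0.03  0.    0.02] w 0.0109 g 58.7
shift [-2.237  3.319 -0.054] /n  turnz -2.801
```

Request:
arm_command(
  plan=[
    [6,[-0.32,0.474,-0.02],[0,0,0]],
    [6,[-0.32,0.474,-0.02],[0,0,0]],
    [6,[-0.32,0.474,-0.02],[0,0,0]],
    [6,[-0.32,0.474,0],[0,0,0]],
    [6,[-0.32,0.474,0],[0,0,0]],
    [6,[-0.32,0.474,0],[0,0,0]],
    [6,[-0.32,0.474,0],[0,0,0]],
    [6,[0,0,0],[0,0,-0.95]],
    [6,[0,0,0],[0,0,-0.95]],
    [6,[0,0,0],[0,0,-0.9]],
  ],
)

```text
time: 6.75
eef_pos: [0.6017, 0.1005, 0.1427]
orientation: [0.676, 0.737, -0.001, -0.001]
wrist_force: [0.2, 0.5, -0.2]
width: 0.0108
gripper_force: 58.7
```

Request:
arm_command(
  plan=[
    [6,[0,0,0],[0,0,0]],
    [6,[0,0,0],[0,0,0]],
  ],
)

```text
time: 7.0
eef_pos: [0.6023, 0.1007, 0.1437]
orientation: [0.678, 0.735, -0.0, -0.0]
wrist_force: [-0.3, -0.4, 0.5]
width: 0.0112
gripper_force: 58.7
```

Run:
```python
from h import *
go(.6032,.101,.0925,94.8);turn(94.8)
c=manip.camera("side");np.save("side3.npy",c,allow_pickle=True)
t=manip.camera("top")
cv2.imwrite("pics/s3.png",np.hstack([cv2.resize(c["pixels"][140:230,160:240],(533,600)),cv2.resize(t["pixels"][130:200,185:215],(257,600))]))
```

```text
t 7.00 tcp [0.6023 0.1007 0.1437] yaw 94.68 tilt [-0.0011  0.0003] j [ 0.05  0.51 -0.05  1.01  0.    1.53] F [-0.3 -0.4  0.5] T [-0.02  0.03  0.03] w 0.0112 g 58.7
shift [0.003 0.015 0.853] /n  turnz -0.02
turn [-0.01  -0.003 -0.02 ]
```

View pics/s3.png

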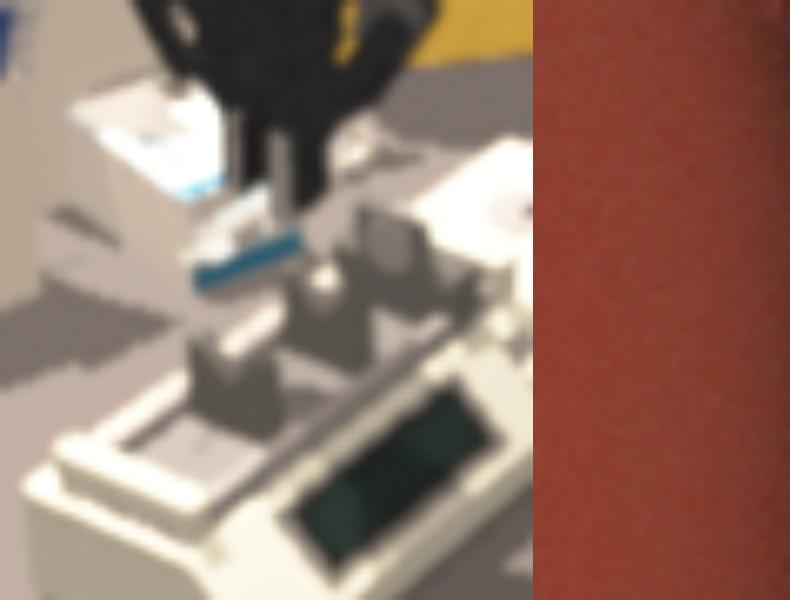

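The side crop shows the syringe held level above the saddles. The V notches are at (225,365) and (325,285), and the pusher is at (390,245). The arm hides the top view. Now lowering.

Request:
arm_command(
  plan=[
    [6,[0,0.015,0.3],[0,0,0]],
    [6,[0,0,0.3],[0,0,0]],
    [6,[0,0,0.15],[0,0,0]],
    [6,[0,0,0.07],[0,0,0]],
    [6,[0,0,0],[0,0,0]],
  ],
)

```text
time: 7.72
eef_pos: [0.6039, 0.1008, 0.0954]
orientation: [0.677, 0.736, 0.0, 0.0]
wrist_force: [0.3, -0.7, 0.3]
width: 0.0109
gripper_force: 58.7
```

Run:
```python
from h import *
go(.6032,.101,.091,94.8);turn(94.8)
c=manip.camera("side");np.save("side4.npy",c,allow_pickle=True)
cv2.imwrite("pics/s4.png",cv2.resize(c["pixels"][150:230,160:240],(600,600)))
```

```text
t 7.72 tcp [0.6039 0.1008 0.0954] yaw 94.79 tilt [0.0005 0.0003] j [ 0.05  0.55 -0.12  0.9   0.    1.53] F [ 0.3 -0.7  0.3] T [-0.   -0.03 -0.03] w 0.0109 g 58.7
shift [ 0.004 -0.012  0.074] /n  turnz -0.002
turn [ 0.005 -0.003 -0.002]
```

View pics/s4.png

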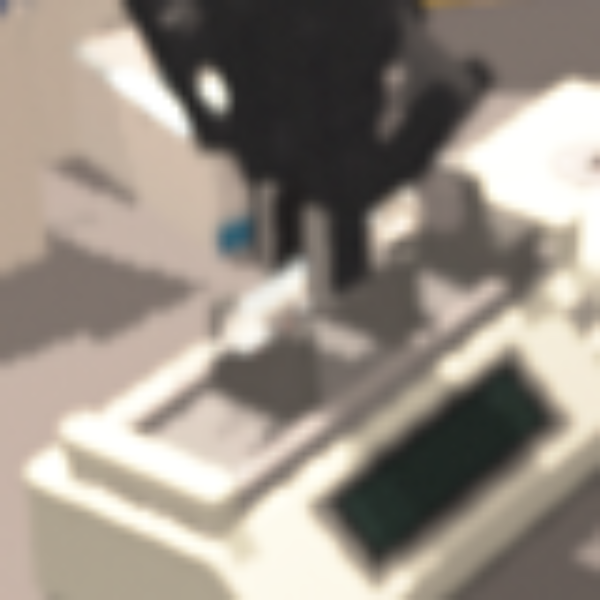

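The barrel is entering the left V at (260,330) and the fingers are between the saddles. I'll lower it in small steps until contact.

Request:
arm_command(
  plan=[
    [6,[0,-0.01,0.035],[0,0,0]],
    [6,[0,0,0.02],[0,0,0]],
    [6,[0,0,0],[0,0,0]],
  ],
)

```text
time: 8.15
eef_pos: [0.6034, 0.1007, 0.0921]
orientation: [0.677, 0.736, 0.0, 0.0]
wrist_force: [0.3, -0.7, -0.9]
width: 0.0111
gripper_force: 58.8
```

Run:
```python
from h import *
go(.6032,.101,.091,94.8)
```

```text
t 8.15 tcp [0.6034 0.1007 0.0921] yaw 94.79 tilt [0.0008 0.0004] j [ 0.05  0.56 -0.12  0.89  0.    1.53] F [ 0.3 -0.7 -0.9] T [ 0.01 -0.11  0.01] w 0.0111 g 58.8
shift [ 0.005 -0.003  0.018] /n  turnz -0.001
```

Request:
arm_command(
  plan=[
    [6,[0,0,0.02],[0,0,0]],
    [6,[0,0,0.02],[0,0,0]],
    [6,[0,0,0],[0,0,0]],
  ],
)

```text
time: 8.52
eef_pos: [0.6039, 0.1008, 0.0913]
orientation: [0.677, 0.736, 0.001, 0.001]
wrist_force: [-4.0, -0.8, 15.7]
width: 0.0109
gripper_force: 60.4
```

Run:
```python
from h import *
go(.6032,.101,.091,94.8)
```

```text
t 8.53 tcp [0.6039 0.1008 0.0913] yaw 94.81 tilt [0.0024 0.0003] j [ 0.05  0.56 -0.12  0.89  0.    1.53] F [-4.  -0.8 15.7] T [-0.07  0.75  0.18] w 0.0109 g 60.4
shift [ 0.005 -0.011  0.005] /n  turnz 0.001
```

Request:
arm_command(
  plan=[
    [6,[0,0,-0.02],[0,0,0]],
    [14,[0,0,0],[0,0,0]],
    [20,[0,0,0],[0,0,0]],
    [26,[0,0,0],[0,0,0]],
    [30,[0,0,0],[0,0,0]],
    [30,[0,0,0],[0,0,0]],
  ],
)

```text
time: 9.28
eef_pos: [0.6031, 0.1007, 0.0906]
orientation: [0.677, 0.736, 0.0, -0.0]
wrist_force: [0.4, 0.1, -0.3]
width: 0.0297
gripper_force: 0.0
```

Request:
arm_command(
  plan=[
    [30,[0,0,-0.3],[0,0,0]],
    [30,[0,0,-0.6],[0,0,0]],
    [30,[0,0,-0.9],[0,0,0]],
    [30,[0,0,-0.3],[0,0,0]],
    [30,[0,0,0],[0,0,0]],
  ],
)

```text
time: 9.9
eef_pos: [0.6041, 0.1007, 0.2181]
orientation: [0.677, 0.736, 0.001, 0.001]
wrist_force: [0.3, 0.2, -0.4]
width: 0.0298
gripper_force: 0.0
```

Run:
```python
from h import *
np.set_printoptions(suppress=True,precision=4)
go(.4657,-.360,.2,279,9)
c=manip.camera("side");np.save("side5.npy",c,allow_pickle=True)
cv2.imwrite("pics/s5.png",cv2.resize(c["pixels"][150:230,160:240],(600,600)))
P=cloud(c);x=P.reshape(-1,3);d=np.array([-.083,.9965])
l=(x[:,:2]-[.6032,.101])@d;w=(x[:,:2]-[.6032,.101])@[d[1],-d[0]]
for lo in np.arange(-.055,.06,.01):
    k=(abs(w)<.014)&(l>lo)&(l<lo+.01)&(x[:,2]>.092)&(x[:,2]<.12);print("%.3f"%lo,k.sum(),np.median(w[k]).round(4),np.median(x[k][:,2]).round(4),x[k][:,2].max().round(4)) if k.any() else ''
```

```text
t 9.90 tcp [0.6041 0.1007 0.2181] yaw 94.79 tilt [0.0033 0.0004] j [0.05 0.46 0.07 1.17 0.   1.53] F [ 0.3  0.2 -0.4] T [-0.03 -0.04  0.01] w 0.0298 g 0.0
shift [-7.46  -2.941  0.291] /n [-0.829 -0.327  0.032] turnz 29.299
-0.055 12 -0.0027 0.0966 0.1015
-0.045 8 -0.0028 0.0951 0.0985
-0.035 16 -0.0012 0.0997 0.1028
-0.025 23 -0.0034 0.0979 0.1025
-0.015 17 -0.0038 0.0981 0.1007
-0.005 17 -0.0041 0.098 0.1015
0.005 15 -0.003 0.0992 0.1011
0.015 19 -0.0037 0.0984 0.1019
0.025 27 -0.0032 0.0967 0.1015
0.035 20 -0.0021 0.0966 0.1022
0.045 4 -0.0014 0.0952 0.0959
```

View pics/s5.png

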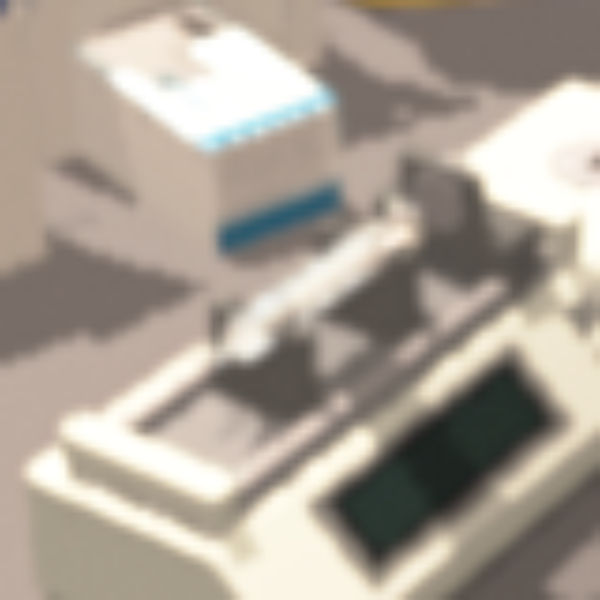

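The syringe is seated in both saddles, with its nozzle at (235,335), thumb plate at (400,225) just in front of the pusher, and nothing touching it. Now going to the key.

Request:
arm_command(
  plan=[
    [50,[-0.829,-0.327,0],[0,0,0]],
    [50,[-0.829,-0.327,0],[0,0,0]],
    [50,[-0.829,-0.327,0],[0,0,0]],
    [50,[-0.829,-0.327,0],[0,0,0]],
    [50,[-0.829,-0.327,0],[0,0,0]],
    [50,[-0.829,-0.327,0],[0,0,0]],
    [50,[-0.829,-0.327,0],[0,0,0]],
    [50,[-0.829,-0.327,0],[0,0,0]],
    [50,[-0.829,-0.327,0],[0,0,0]],
  ],
)

```text
time: 11.08
eef_pos: [0.4633, -0.3612, 0.2147]
orientation: [0.677, 0.736, 0.0, -0.001]
wrist_force: [0.9, 0.6, -1.0]
width: 0.0501
gripper_force: 0.0
```

Request:
arm_command(
  plan=[
    [50,[0,0,0],[0,0,-0.98]],
    [50,[0,0,0],[0,0,-0.98]],
    [50,[0,0,0],[0,0,-0.98]],
    [50,[0,0,0],[0,0,-0.98]],
    [50,[0,0,0],[0,0,-0.98]],
    [50,[0,0,0],[0,0,-0.98]],
    [50,[0,0,0],[0,0,-0.98]],
    [50,[0,0,0],[0,0,-0.98]],
    [50,[0,0,0],[0,0,-0.98]],
    [50,[0,0,0],[0,0,-0.98]],
  ],
)

```text
time: 12.32
eef_pos: [0.4639, -0.3595, 0.2146]
orientation: [0.227, 0.974, 0.001, -0.001]
wrist_force: [0.6, 0.3, -0.0]
width: 0.0499
gripper_force: 0.0
```

Request:
arm_command(
  plan=[
    [50,[0,0,0],[0,0,-0.98]],
    [50,[0,0,0],[0,0,-0.98]],
    [50,[0,0,0],[0,0,-0.98]],
    [50,[0,0,0],[0,0,-0.98]],
    [50,[0,0,0],[0,0,-0.98]],
    [50,[0,0,0],[0,0,-0.98]],
    [50,[0,0,0],[0,0,-0.98]],
    [50,[0,0,0],[0,0,-0.98]],
    [50,[0,0,0],[0,0,-0.98]],
    [50,[0,0,0],[0,0,-0.98]],
  ],
)

```text
time: 13.58
eef_pos: [0.4639, -0.3595, 0.2145]
orientation: [-0.281, 0.96, 0.001, -0.001]
wrist_force: [0.7, 0.7, 0.5]
width: 0.0498
gripper_force: 0.0
```

Request:
arm_command(
  plan=[
    [50,[0,0,0],[0,0,-0.98]],
    [50,[0,0,0],[0,0,-0.98]],
    [50,[0,0,0],[0,0,-0.98]],
    [50,[0,0,0],[0,0,-0.98]],
    [50,[0,0,0],[0,0,-0.98]],
    [50,[0,0,0],[0,0,-0.98]],
    [50,[0,0,0],[0,0,-0.98]],
    [50,[0,0,0],[0,0,-0.98]],
    [50,[0,0,0],[0,0,-0.98]],
    [50,[0,0,0],[0,0,-0.98]],
  ],
)

```text
time: 14.82
eef_pos: [0.4639, -0.3595, 0.2146]
orientation: [0.716, -0.698, -0.001, -0.0]
wrist_force: [-0.7, 0.6, -0.4]
width: 0.0498
gripper_force: 0.0
```

Run:
```python
from h import *
np.set_printoptions(suppress=True,linewidth=150,precision=4)
go(.4665,-.360,.12,278.9,1);turn(278.9)
t=np.load("top0.npy",allow_pickle=True).item();g=t["pixels"].mean(2)
# back edge of the head: per column, last crossing of level 95 going up from row 220; right edge by row
def cross(a,lev): # first index where a rises above lev
    i=int(np.argmax(a>lev));return i-1+(lev-a[i-1])/(a[i]-a[i-1])
back=[(u,220-cross(g[220:208:-1,u],92)) for u in range(365,372)]
right=[(370+cross(g[v,370:380],82),v) for v in (218,219,220,221)]
left=[(365-cross(g[v,365:355:-1],88),v) for v in (219,220,221)]
print("back",onplane(t,back,.068)[:,:2].tolist());print("right",onplane(t,right,.068)[:,:2].tolist());print("left bottom",onplane(t,left,.034)[:,:2].tolist(),onplane(t,left,.068)[:,:2].tolist())
# stand corners edges: bright top vs dark; ends at z .034
for v in (222,226,229): pass
left=[(320+int(np.argmax(np.diff(g[v,320:334])))+.5,v) for v in (224,226,228,230)]
print("stand left",onplane(t,left,.034)[:,:2].tolist())
r=[(370+int(np.argmin(np.diff(g[v,370:384])))+.5,v) for v in (222,224,226,228)];print(g[224,366:384].astype(int),"stand right",onplane(t,r,.034)[:,:2].tolist())
```

```text
t 14.82 tcp [ 0.4639 -0.3595  0.2146] yaw -88.61 tilt [-0.0018  0.0024] j [-0.78  0.42 -0.01  1.15  0.   -2.38] F [-0.7  0.6 -0.4] T [-0.01  0.07  0.03] w 0.0498 g 0.0
shift [ 0.014 -0.045  1.576] /n [ 0.014 -0.045  1.576] turnz -1.252
turn [ 0.015  0.024 -1.252]
back [[0.46912482446048176, -0.3507525589266745], [0.4701295699526586, -0.3538278378261452], [0.47105274052183965, -0.35690277692538613], [0.47164567316490613, -0.3599688084547076], [0.4717320409937973, -0.36301938782828225], [0.4722408641954656, -0.3660862954730696], [0.4726434750412316, -0.3691514154080886]]
right [[0.47031587823280563, -0.3750888129707449], [0.46730671163729565, -0.375828158375017], [0.46427949048288286, -0.3749113964421672], [0.4612237577073104, -0.3714237962929612]]
left bottom [[0.4714510346721994, -0.3541759985473292], [0.46831342525966657, -0.3510008349516474], [0.46521734286866856, -0.3508304055530218]] [[0.4669153369140889, -0.34497477710356], [0.4638645660964633, -0.34188749147769454], [0.4608541729705081, -0.3417217789980864]]
stand left [[0.45449511104168483, -0.24032604518215203], [0.4483969804441867, -0.24331119604657855], [0.44226569910826885, -0.24322132459702317], [0.4361443996275821, -0.24313301993391354]]
[103  99  95 100 121 139 136 135 133 124 120 114 118 115 117 115 118 112] stand right [[0.46259887720455795, -0.38949668109542984], [0.4564096830693225, -0.38927434750979245], [0.450230825956052, -0.3890547558500882], [0.44392355455097604, -0.3763280997032065]]
```

Request:
arm_command(
  plan=[
    [40,[0.014,-0.03,0.5],[0,0,-0.65]],
    [40,[0,0,0.8],[0,0,-0.6]],
    [40,[0,0,0.6],[0,0,0]],
    [40,[0,0,0.3],[0,0,0]],
    [40,[0,0,0],[0,0,0]],
    [40,[0,0,0],[0,0,0]],
  ],
)

```text
time: 15.58
eef_pos: [0.4664, -0.3609, 0.0846]
orientation: [0.759, -0.651, -0.0, -0.0]
wrist_force: [0.6, -0.1, 1.1]
width: 0.0398
gripper_force: 0.0
```

Run:
```python
from h import *
go(.4657,-.3603,.039,278.9);turn(278.9)
```

```text
t 15.57 tcp [ 0.4664 -0.3609  0.0846] yaw -81.30 tilt [0.0001 0.0005] j [-0.78  0.53 -0.2   0.85  0.   -2.51] F [ 0.6 -0.1  1.1] T [-0.02 -0.03  0.05] w 0.0398 g 0.0
shift [-0.011  0.011  0.76 ] /n  turnz -0.034
turn [-0.002  0.004 -0.034]
```

Request:
arm_command(
  plan=[
    [40,[-0.01,0.01,0.4],[0,0,0]],
    [40,[0,0,0.3],[0,0,0]],
    [40,[0,0,0.06],[0,0,0]],
    [20,[0,0,0],[0,0,0]],
    [8,[0,0,0],[0,0,0]],
    [8,[0,0,0],[0,0,0]],
    [8,[0,0,0],[0,0,0]],
    [8,[0,0,0],[0,0,0]],
  ],
)

```text
time: 16.58
eef_pos: [0.4664, -0.361, 0.0401]
orientation: [0.759, -0.651, 0.001, -0.0]
wrist_force: [0.2, 0.1, 6.8]
width: 0.0108
gripper_force: 59.0
```

Run:
```python
from h import *
go(.4657,-.3603,.14,278.9);turn(278.9)
```

```text
t 16.57 tcp [ 0.4664 -0.361   0.0401] yaw -81.31 tilt [ 0.0016 -0.0011] j [-0.78  0.58 -0.25  0.75  0.   -2.51] F [0.2 0.1 6.8] T [ 0.13  0.1  -0.06] w 0.0108 g 59.0
shift [-0.011  0.007 -1.665] /n  turnz -0.034
turn [-0.014 -0.012 -0.034]
```

Request:
arm_command(
  plan=[
    [6,[0,0,-0.3],[0,0,0]],
    [6,[0,0,-0.6],[0,0,0]],
    [6,[0,0,-0.8],[0,0,0]],
    [6,[0,0,-0.4],[0,0,0]],
    [6,[0,0,0],[0,0,0]],
    [6,[0,0,0],[0,0,0]],
  ],
)

```text
time: 17.32
eef_pos: [0.4654, -0.3601, 0.1642]
orientation: [0.759, -0.651, -0.0, -0.0]
wrist_force: [-0.5, 0.7, -0.1]
width: 0.0107
gripper_force: 58.4
```

Run:
```python
from h import *
go(.6155,-.058,.165,275.0,7);turn(275)
```

```text
t 17.32 tcp [ 0.4654 -0.3601  0.1642] yaw -81.30 tilt [-0.0003  0.001 ] j [-0.78  0.45 -0.09  1.03  0.   -2.51] F [-0.5  0.7 -0.1] T [-0.04 -0.04  0.01] w 0.0107 g 58.4
shift [-4.598 -3.233 -0.009] /n [-0.657 -0.462 -0.001] turnz 0.616
turn [0.002 0.01  0.616]
```

Request:
arm_command(
  plan=[
    [6,[-0.657,-0.462,0],[0,0,0]],
    [6,[-0.657,-0.462,0],[0,0,0]],
    [6,[-0.657,-0.462,0],[0,0,0]],
    [6,[-0.657,-0.462,0],[0,0,0]],
    [6,[-0.657,-0.462,0],[0,0,0]],
    [6,[-0.657,-0.462,0],[0,0,0]],
    [6,[-0.657,-0.462,0],[0,0,0]],
    [6,[0,0,0],[0,0,0.6]],
    [6,[0,0,0],[0,0,0]],
    [6,[0,0,0],[0,0,0]],
  ],
)

```text
time: 18.58
eef_pos: [0.6153, -0.0587, 0.1643]
orientation: [0.738, -0.675, -0.001, 0.0]
wrist_force: [-0.5, -1.3, -0.8]
width: 0.0111
gripper_force: 58.5
```

Run:
```python
from h import *
np.set_printoptions(suppress=True,linewidth=170,precision=4)
go(.6155,-.058,.115,275,4);turn(275)
c=manip.camera("side");np.save("side6.npy",c,allow_pickle=True)
t=manip.camera("top");np.save("top6.npy",t,allow_pickle=True)
a=np.hstack([cv2.resize(c["pixels"][115:195,205:275],(525,600)),cv2.resize(t["pixels"][130:210,250:285],(263,600))])
cv2.imwrite("pics/s6.png",a)
# project TCP and tip of blade expectation into side view
s=manip.read_state();r=R.from_quat(s["orientation"]).as_matrix()
K_=K(c);Rt=rot(c).T
for nm,z in(("tcp",0),("head underside",.0061),("blade tip",.0301)):
    for off in(-.015,-.006,0,.006,.015):
        p=s["eef_pos"]+r@np.array([off,0,z]);uv,_=cv2.projectPoints(p.reshape(1,3),cv2.Rodrigues(Rt)[0],-Rt@np.array(c["xyz"]),K_,np.array(c["dist_coeffs"],float));print(nm,off,uv.ravel())
g=c["pixels"].mean(2).astype(int)
for v in range(132,176): print(v,' '.join('%3d'%q for q in g[v,218:256]))
```

```text
t 18.57 tcp [ 0.6153 -0.0587  0.1643] yaw -84.87 tilt [-0.001   0.0005] j [-0.21  0.51  0.    1.06  0.   -1.87] F [-0.5 -1.3 -0.8] T [-0.01  0.01  0.01] w 0.0111 g 58.5
shift [-0.011 -0.006  0.822] /n [-0.003 -0.001  0.205] turnz 0.022
turn [0.01  0.006 0.022]
tcp -0.015 [236.7452 139.1714]
tcp -0.006 [238.7393 137.858 ]
tcp 0 [240.0566 136.9906]
tcp 0.006 [241.3644 136.1296]
tcp 0.015 [243.3084 134.85  ]
head underside -0.015 [236.7297 141.3276]
head underside -0.006 [238.7185 140.0059]
head underside 0 [240.0323 139.1328]
head underside 0.006 [241.3367 138.2663]
head underside 0.015 [243.2757 136.9783]
blade tip -0.015 [236.6704 149.7009]
blade tip -0.006 [238.6384 148.3473]
blade tip 0 [239.9387 147.4531]
blade tip 0.006 [241.2297 146.5654]
blade tip 0.015 [243.149  145.2459]
132  70  70  66  52  34  25  24  25  23  21  20  21  20  22  35  72 105 102  55  20  25  55  94 116 104  64  37  34  34  32  27  23  23  25  23  25  24  23
133  71  69  65  51  34  26  24  25  25  22  21  21  21  20  34  72 105 102  54  20  28  57  95 117 104  65  38  33  33  32  26  24  25  26  26  26  26  2
[... 5853 characters left out ...]
 212 183 137 147 186 189 156 160 196 231 248 250 249 250 249 249 249 247 242
172 147 160 172 187 213 232 245 250 249 249 249 249 249 249 245 231 222 224 221 211 181 156 165 179 169 133 125 155 204 236 241 245 249 250 249 246 240 234
173 128 127 128 136 153 183 232 251 252 251 251 250 250 249 247 240 226 217 217 215 203 186 167 148 137 126 128 144 168 189 198 218 237 240 240 236 231 229
174 122 125 119 106 103 127 204 251 254 254 253 253 252 251 250 248 242 233 221 205 195 172 145 130 132 140 148 156 166 168 169 178 190 195 203 213 219 223
175 117 122 121 105  86 102 180 246 254 254 254 254 254 253 253 252 250 246 240 231 224 204 170 159 159 160 164 167 169 169 169 169 169 169 172 179 192 199
```

View pics/s6.png

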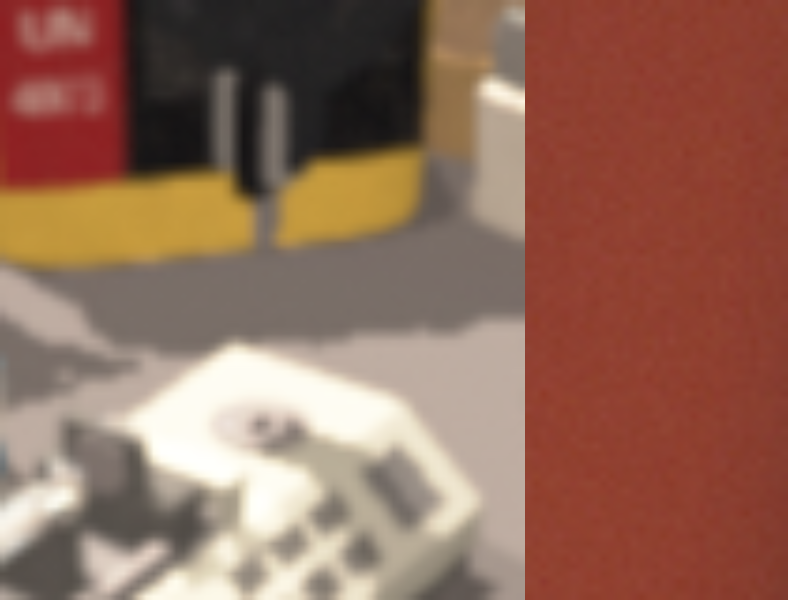

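The side crop shows the key gripped upright, with its blade at (264,220), i.e. u≈240.4. The slot is at (262,425), u≈239.3 on the collar. The top view is blocked by the arm. Next I'll work out the blade-to-slot offset within this one camera.

Run:
```python
from h import *
np.set_printoptions(suppress=True,linewidth=170,precision=4)
c=np.load("side6.npy",allow_pickle=True).item();t=np.load("top0.npy",allow_pickle=True).item();s0=np.load("side0.npy",allow_pickle=True).item()
def proj(c,p):
    Rt=rot(c).T;return cv2.projectPoints(np.array(p,float).reshape(-1,3),cv2.Rodrigues(Rt)[0],-Rt@np.array(c["xyz"]),K(c),np.array(c["dist_coeffs"],float))[0].reshape(-1,2)
print("slot side",onplane(s0,[(239.3,171.1),(239.3,170.8)],.064)[:,:2],"proj at tcp xy",proj(c,[[.6153,-.0587,.064],[.6169,-.0598,.064],[.6163,-.0587,.064],[.6153,-.0577,.064]]))
# collar by saturation/pinkness in both views
for n,cc,x,y,w,h in(("top",t,258,158,22,22),("side",s0,228,162,24,19)):
    b=cc["pixels"][y:y+h,x:x+w].astype(float);m=b.mean(2)
    pk=b[...,2]-b[...,1] if n=="top" else 250-b[...,1]
    k=(pk>pk.max()*.3 if n=="top" else (b[...,1]<240))
    m8=k.astype(np.uint8);K2,l,st,ce=cv2.connectedComponentsWithStats(m8)
    i=l[h//2,w//2] or 1+np.argmax(st[1:,4]);cs,_=cv2.findContours((l==i).astype(np.uint8),0,1);cs=max(cs,key=len)
    e=cv2.fitEllipse(cs);print(n,st[i],e,"centre",onplane(cc,[(e[0][0]+x,e[0][1]+y)],.064))
go(.6167,-.0580,.100,275,4);turn(275)
```

```text
slot side [[ 0.6159 -0.0578]
 [ 0.6169 -0.059 ]] proj at tcp xy [[239.6912 171.0334]
 [239.4841 170.674 ]
 [239.3993 170.91  ]
 [239.4547 171.181 ]]
top [  5   6  12  11 107] ((10.446584701538086, 10.979867935180664), (10.441472053527832, 11.2586088180542), 84.05046081542969) centre [[ 0.6169 -0.0601  0.064 ]]
side [ 5  6 13  8 74] ((11.249571800231934, 9.620344161987305), (6.329818248748779, 12.534643173217773), 89.10330963134766) centre [[ 0.6143 -0.0556  0.064 ]]
t 18.68 tcp [ 0.6155 -0.0589  0.1648] yaw -84.91 tilt [-0.0002  0.0004] j [-0.21  0.51  0.    1.06  0.   -1.87] F [-0.2 -0.  -1.8] T [-0.    0.01 -0.04] w 0.0112 g 58.5
shift [-0.013 -0.021  1.08 ] /n [-0.003 -0.005  0.27 ] turnz 0.015
turn [0.002 0.004 0.015]
```

Request:
arm_command(
  plan=[
    [6,[-0.02,-0.027,0.4],[0,0,0.015]],
    [6,[0,0,0.4],[0,0,0]],
    [6,[0,0,0.25],[0,0,0]],
    [6,[0,0,0],[0,0,0]],
    [6,[0,0,0],[0,0,0]],
  ],
)

```text
time: 19.3
eef_pos: [0.6179, -0.0572, 0.1029]
orientation: [0.737, -0.676, 0.0, -0.0]
wrist_force: [0.1, -0.8, 0.5]
width: 0.0107
gripper_force: 58.5
```

Run:
```python
from h import *
np.set_printoptions(suppress=True,linewidth=170,precision=4)
go(.617,-.0576,.095,275)
c=manip.camera("side");np.save("side7.npy",c,allow_pickle=True)
g=c["pixels"].mean(2).astype(int)
for v in range(155,177): print(v,' '.join('%3d'%q for q in g[v,228:256]))
```

```text
t 19.30 tcp [ 0.6179 -0.0572  0.1029] yaw -85.00 tilt [0.0014 0.    ] j [-0.21  0.56 -0.08  0.93  0.   -1.87] F [ 0.1 -0.8  0.5] T [ 0.06 -0.01 -0.  ] w 0.0107 g 58.5
shift [0.005 0.015 0.132] /n  turnz -0.0
155 115 115 113 102 100 112  91  46  22  34  71 107 114  89  51  36  35  48  80 110 116 115 115 115 115 114 115 115
156 115 115 115 111 112 115  92  45  21  34  72 108 114  89  51  35  40  59  89 111 115 114 115 114 115 116 115 115
157 114 115 114 114 118 116  92  46  21  35  71 108 114  89  52  39  51  77 102 114 116 115 114 114 114 114 114 114
158 114 115 115 115 117 115  92  46  20  33  72 108 118  96  64  60  77  97 111 114 114 113 114 116 118 119 119 119
159 114 115 114 115 115 113  92  47  21  31  65 104 119 111  98  98 109 116 117 117 118 119 120 130 142 145 145 145
160 114 114 114 114 114 112  98  58  29  26  51  89 117 131 142 144 145 145 137 133 142 146 147 157 171 175 174 175
161 119 119 119 118 123 135 138 118  93  60  51  79 118 151 172 175 175 172 165 161 170 174 175 177 180 180 181 180
162 144 144 144 149 169 202 222 217 190 131  87  94 130 174 198 197 188 182 178 
[... 959 characters left out ...]
 249
171 250 250 251 249 232 177 139 136 132 125 106  82  90 116 135 143 145 164 210 240 244 247 251 251 251 251 249 245
172 250 251 250 244 211 164 144 137 132 123 106  94 107 125 129 124 123 141 171 194 203 222 240 243 243 242 239 235
173 252 252 251 248 234 218 199 172 145 133 126 123 126 131 130 129 133 146 164 172 175 184 196 199 199 200 206 216
174 254 253 253 252 251 250 245 230 199 172 163 152 144 136 137 145 153 163 173 174 174 173 175 174 174 175 178 180
175 254 254 254 254 254 253 252 249 243 235 230 222 202 163 155 163 170 174 175 176 175 174 175 175 175 172 167 152
176 254 254 254 254 254 254 253 253 252 250 250 250 242 203 178 174 174 175 175 175 175 174 175 174 171 162 149 130
```

Request:
arm_command(
  plan=[
    [6,[0.01,0.005,0.07],[0,0,0]],
    [6,[0,0,0],[0,0,0]],
    [6,[0,0,0],[0,0,0]],
  ],
)

```text
time: 19.73
eef_pos: [0.6172, -0.0576, 0.098]
orientation: [0.737, -0.676, 0.0, -0.0]
wrist_force: [0.3, -0.2, -0.5]
width: 0.0112
gripper_force: 58.5
```

Run:
```python
from h import *
go(.6167,-.0581,.092,275);turn(275)
```

```text
t 19.73 tcp [ 0.6172 -0.0576  0.098 ] yaw -85.00 tilt [0.0004 0.0003] j [-0.21  0.57 -0.09  0.92  0.   -1.87] F [ 0.3 -0.2 -0.5] T [-0.05  0.01 -0.01] w 0.0112 g 58.5
shift [0.008 0.009 0.099] /n  turnz 0.001
turn [-0.004  0.003  0.001]
```

Request:
arm_command(
  plan=[
    [6,[0.008,0.009,0.04],[0,0,0]],
    [6,[0,0,0.03],[0,0,0]],
    [6,[0,0,0.02],[0,0,0]],
    [6,[0,0,0],[0,0,0]],
  ],
)

```text
time: 20.23
eef_pos: [0.6166, -0.0581, 0.0923]
orientation: [0.737, -0.676, -0.0, -0.0]
wrist_force: [-0.1, -0.4, -0.0]
width: 0.0111
gripper_force: 58.5
```

Run:
```python
from h import *
go(.6167,-.0581,.088,275)
```

```text
t 20.23 tcp [ 0.6166 -0.0581  0.0923] yaw -84.99 tilt [0.0001 0.0004] j [-0.21  0.57 -0.1   0.9   0.   -1.87] F [-0.1 -0.4 -0. ] T [-0.02 -0.   -0.04] w 0.0111 g 58.5
shift [ 0.001 -0.002  0.072] /n  turnz 0.001
```

Request:
arm_command(
  plan=[
    [6,[0,0,0.035],[0,0,0]],
    [6,[0,0,0.02],[0,0,0]],
    [6,[0,0,0],[0,0,0]],
  ],
)

```text
time: 20.6
eef_pos: [0.6166, -0.0581, 0.089]
orientation: [0.737, -0.676, -0.0, -0.0]
wrist_force: [1.0, 0.1, 0.1]
width: 0.0111
gripper_force: 58.5
```

Run:
```python
from h import *
go(.6167,-.0581,.088,275)
```

```text
t 20.60 tcp [ 0.6166 -0.0581  0.089 ] yaw -85.00 tilt [0.0001 0.0003] j [-0.21  0.57 -0.1   0.9   0.   -1.87] F [1.  0.1 0.1] T [ 0.04 -0.04 -0.01] w 0.0111 g 58.5
shift [ 0.    -0.002  0.017] /n  turnz 0.001
```

Request:
arm_command(
  plan=[
    [6,[0,0,0.04],[0,0,0]],
    [6,[0,0,0.04],[0,0,0]],
    [6,[0,0,0.03],[0,0,0]],
    [6,[0,0,0],[0,0,0]],
  ],
)

```text
time: 21.1
eef_pos: [0.6163, -0.0581, 0.0822]
orientation: [0.737, -0.676, -0.0, 0.0]
wrist_force: [-1.5, 0.8, 0.2]
width: 0.0108
gripper_force: 58.4
```

Run:
```python
from h import *
go(.6167,-.0581,.070,275);turn(275)
```

```text
t 21.10 tcp [ 0.6163 -0.0581  0.0822] yaw -85.00 tilt [-0.0005  0.0004] j [-0.21  0.58 -0.11  0.88  0.   -1.87] F [-1.5  0.8  0.2] T [-0.06  0.25  0.01] w 0.0108 g 58.4
shift [ 0.001 -0.007  0.204] /n  turnz 0.001
turn [0.004 0.004 0.001]
```

Request:
arm_command(
  plan=[
    [6,[0,0,0.04],[0,0,0]],
    [6,[0,0,0.04],[0,0,0]],
    [6,[0,0,0.04],[0,0,0]],
    [6,[0,0,0.03],[0,0,0]],
    [6,[0,0,0],[0,0,0]],
  ],
)

```text
time: 21.72
eef_pos: [0.6171, -0.0583, 0.0735]
orientation: [0.737, -0.676, 0.0, -0.0]
wrist_force: [0.8, -1.5, 0.1]
width: 0.011
gripper_force: 58.4
```

Run:
```python
from h import *
go(.6167,-.0581,.070,275);turn(275)
```

```text
t 21.73 tcp [ 0.6171 -0.0583  0.0735] yaw -85.00 tilt [ 0.0011 -0.0001] j [-0.21  0.59 -0.12  0.86  0.   -1.87] F [ 0.8 -1.5  0.1] T [-0.26 -0.07  0.06] w 0.0110 g 58.4
shift [-0.004  0.006  0.058] /n  turnz 0.001
turn [-0.01  -0.002  0.001]
```

Request:
arm_command(
  plan=[
    [6,[0,0,0.03],[0,0,0]],
    [6,[0,0,0.03],[0,0,0]],
  ],
)

```text
time: 21.98
eef_pos: [0.6172, -0.0583, 0.0704]
orientation: [0.737, -0.676, 0.001, -0.001]
wrist_force: [-0.4, -0.9, 4.6]
width: 0.0105
gripper_force: 59.2
```

Run:
```python
from h import *
go(.6167,-.0581,.070,275);turn(275)
c=manip.camera("side");np.save("side8.npy",c,allow_pickle=True)
g=c["pixels"].mean(2).astype(int)
for v in range(155,177): print(v,' '.join('%3d'%q for q in g[v,228:256]))
```

```text
t 21.98 tcp [ 0.6172 -0.0583  0.0704] yaw -84.99 tilt [ 0.0016 -0.    ] j [-0.21  0.59 -0.12  0.86  0.   -1.87] F [-0.4 -0.9  4.6] T [-0.11  0.07  0.01] w 0.0105 g 59.2
shift [-0.004  0.009  0.007] /n  turnz 0.001
turn [-0.015 -0.002  0.001]
155 119 116 100  67  43  40  40  39  36  37  44  51  42  38  38  38  37  38  39  39  39  38  37  40  51  72  97 114
156 118 119 109  85  56  55  61  50  38  34  36  40  38  39  38  37  38  39  39  38  39  40  44  54  75  99 113 118
157 119 119 116  99  73  81  92  69  41  32  32  37  39  38  36  38  38  38  39  37  40  51  70  85 101 113 118 117
158 119 119 117 102  82  98 109  76  39  31  34  46  53  46  40  37  38  37  38  42  52  76  99 114 121 124 124 124
159 118 119 116 102  84 101 108  71  36  31  43  70  87  72  45  37  37  38  48  66  87 108 122 134 147 150 150 150
160 117 118 116 102  83 100 107  69  34  29  50  91 116  97  56  37  36  42  67 107 135 148 152 163 176 180 180 180
161 123 123 121 106  84 101 106  65  30  28  51  95 122 106  60  36  37  47  89 142 174 180 181 183 186 186 186 186
162 149 149 147 128  93 100 104  61  26  29  5
[... 993 characters left out ...]
 246
171 242 229 202 185 172 153 127  82  41  28  48  87 117 128 129 130 136 162 217 244 246 245 237 213 204 205 204 208
172 251 247 237 223 199 181 164 120  87  63  58  85 117 133 134 134 135 147 176 201 205 204 195 182 179 179 179 182
173 253 253 252 249 240 234 223 191 162 127 100 111 128 135 135 135 139 153 169 178 180 180 179 179 180 181 181 179
174 254 254 254 253 253 252 249 241 225 183 140 132 137 139 142 149 158 168 177 180 181 180 180 180 181 181 180 172
175 254 254 254 254 254 254 253 251 247 227 185 171 165 157 160 168 176 179 181 181 180 182 181 181 181 179 174 158
176 254 254 254 254 254 254 254 253 253 248 238 232 220 187 177 179 182 181 181 181 181 182 181 181 176 167 154 135
```

Request:
arm_command(
  plan=[
    [6,[0,0,0.025],[0,0,0]],
    [6,[0,0,0],[0,0,0]],
  ],
)

```text
time: 22.28
eef_pos: [0.6172, -0.0583, 0.07]
orientation: [0.737, -0.676, 0.001, -0.001]
wrist_force: [-4.1, 0.4, 16.4]
width: 0.0112
gripper_force: 61.0
```

Request:
arm_command(
  plan=[
    [6,[0,0,0.02],[0,0,0]],
    [6,[0,0,0],[0,0,0]],
  ],
)

```text
time: 22.52
eef_pos: [0.6173, -0.0583, 0.0699]
orientation: [0.737, -0.676, 0.001, -0.001]
wrist_force: [-8.5, 0.8, 27.3]
width: 0.0111
gripper_force: 62.6
```

Run:
```python
from h import *
go(.6167,-.0581,.070,275);turn(275)
```

```text
t 22.52 tcp [ 0.6173 -0.0583  0.0699] yaw -84.99 tilt [ 0.0026 -0.0004] j [-0.21  0.59 -0.12  0.85  0.   -1.87] F [-8.5  0.8 27.3] T [0.11 1.87 0.04] w 0.0111 g 62.6
shift [-0.004  0.01  -0.002] /n  turnz 0.002
turn [-0.025 -0.006  0.002]
```

Request:
arm_command(
  plan=[
    [6,[0,-0.005,-0.01],[0,0,0]],
    [6,[0,0,0],[0,0,0.8]],
    [6,[0,0,0],[0,0,0.8]],
    [6,[0,0,0],[0,0,0.8]],
    [6,[0,0,0],[0,0,0.8]],
    [6,[0,0,0],[0,0,0]],
  ],
)

```text
time: 23.28
eef_pos: [0.6177, -0.0584, 0.07]
orientation: [-0.614, 0.789, -0.001, 0.001]
wrist_force: [-5.5, 0.4, 20.4]
width: 0.011
gripper_force: 61.6
```

Run:
```python
from h import *
go(.6167,-.0581,.070,183);turn(183)
s=manip.read_state();r=R.from_quat(s["orientation"]).as_matrix();print("F tool",np.round(r.T@s["wrist_force"],1),"T tool",np.round(r.T@s["torque"],3))
```

```text
t 23.27 tcp [ 0.6177 -0.0584  0.07  ] yaw -104.26 tilt [ 0.0026 -0.0005] j [-0.21  0.59 -0.12  0.85  0.   -1.53] F [-5.5  0.4 20.4] T [-0.04  1.28  0.01] w 0.0110 g 61.6
shift [ 0.     0.018 -0.001] /n  turnz 12.123
turn [-0.021  0.018 12.122]
F tool [  0.9   5.4 -20.5] T tool [-1.231  0.353 -0.013]
```

Request:
arm_command(
  plan=[
    [6,[0,0.01,0],[0,0,0.9]],
    [6,[0,0,0],[0,0,0.9]],
    [6,[0,0,0],[0,0,0.9]],
    [6,[0,0,0],[0,0,0.9]],
    [6,[0,0,0],[0,0,0.9]],
    [6,[0,0,0],[0,0,0.9]],
    [6,[0,0,0],[0,0,0]],
  ],
)

```text
time: 24.15
eef_pos: [0.6185, -0.0585, 0.07]
orientation: [-0.369, 0.929, -0.001, 0.002]
wrist_force: [-0.4, -2.0, 16.5]
width: 0.0112
gripper_force: 60.9
```

Run:
```python
from h import *
go(.6167,-.0581,.070,183);turn(183)
s=manip.read_state();r=R.from_quat(s["orientation"]).as_matrix();print("F tool",np.round(r.T@s["wrist_force"],1),"T tool",np.round(r.T@s["torque"],3))
```

```text
t 24.15 tcp [ 0.6185 -0.0585  0.07  ] yaw -136.67 tilt [ 0.005  -0.0009] j [-0.21  0.59 -0.12  0.85  0.   -0.97] F [-0.4 -2.  16.5] T [-0.28  0.13  0.04] w 0.0112 g 60.9
shift [ 0.017  0.026 -0.001] /n  turnz 6.721
turn [-0.027  0.041  6.721]
F tool [  1.6  -1.2 -16.5] T tool [ 0.112  0.286 -0.042]
```

Request:
arm_command(
  plan=[
    [6,[0,0,0],[0,0,0.9]],
    [6,[0,0,0],[0,0,0.9]],
    [6,[0,0,0],[0,0,0.9]],
    [6,[0,0,0],[0,0,0.9]],
    [6,[0,0,0],[0,0,0.9]],
    [6,[0,0,0],[0,0,0.9]],
    [6,[0,0,0],[0,0,0]],
  ],
)

```text
time: 25.02
eef_pos: [0.6187, -0.059, 0.07]
orientation: [-0.095, 0.995, -0.001, 0.003]
wrist_force: [0.4, -4.4, 15.6]
width: 0.0111
gripper_force: 60.7
```

Run:
```python
from h import *
go(.6167,-.0581,.070,183);turn(183)
s=manip.read_state();r=R.from_quat(s["orientation"]).as_matrix();print("F tool",np.round(r.T@s["wrist_force"],1),"T tool",np.round(r.T@s["torque"],3))
```

```text
t 25.02 tcp [ 0.6187 -0.059   0.07  ] yaw -169.09 tilt [ 0.0053 -0.0019] j [-0.21  0.59 -0.12  0.85 -0.   -0.4 ] F [ 0.4 -4.4 15.6] T [-0.78 -0.    0.07] w 0.0111 g 60.7
shift [ 0.03   0.022 -0.   ] /n  turnz 1.319
turn [-0.024  0.048  1.319]
F tool [  0.4  -4.5 -15.6] T tool [ 0.769  0.148 -0.07 ]
```

Request:
arm_command(
  plan=[
    [6,[0,0,0],[0,0,0.6]],
    [6,[0,0,0],[0,0,0.6]],
    [6,[0,0,0],[0,0,0.3]],
    [6,[0,0,0],[0,0,0]],
    [6,[0,0,0],[0,0,0]],
  ],
)

```text
time: 25.65
eef_pos: [0.6188, -0.0593, 0.07]
orientation: [-0.017, 1.0, -0.001, 0.003]
wrist_force: [0.7, -4.4, 15.2]
width: 0.0116
gripper_force: 60.7
```

Run:
```python
from h import *
go(.6167,-.0581,.070,183);turn(183)
s=manip.read_state();r=R.from_quat(s["orientation"]).as_matrix();print("F tool",np.round(r.T@s["wrist_force"],1),"T tool",np.round(r.T@s["torque"],3))
```

```text
t 25.65 tcp [ 0.6188 -0.0593  0.07  ] yaw -178.02 tilt [ 0.0054 -0.0023] j [-0.21  0.59 -0.12  0.85 -0.   -0.25] F [ 0.7 -4.4 15.2] T [-0.99 -0.03  0.15] w 0.0116 g 60.7
shift [ 0.034  0.021 -0.   ] /n  turnz -0.17
turn [-0.024  0.05  -0.17 ]
F tool [ -0.6  -4.5 -15.2] T tool [ 0.994  0.001 -0.157]
```

Run:
```python
from h import *
c=manip.camera("side");x=cloud(c).reshape(-1,3);d=np.array([-.083,.9965])
l=(x[:,:2]-[.6032,.101])@d;w=(x[:,:2]-[.6032,.101])@[d[1],-d[0]]
for lo in (-.05,-.03,-.01,.01,.03):
    k=(abs(w)<.014)&(l>lo)&(l<lo+.02)&(x[:,2]>.092)&(x[:,2]<.12);print("%.3f"%lo,k.sum(),np.median(w[k]).round(4),np.median(x[k][:,2]).round(4))
go(.6167,-.0581,.070,182)
print(manip.finish_job())
```

```text
-0.050 22 -0.0017 0.0964
-0.030 45 -0.0026 0.0982
-0.010 36 -0.0037 0.0985
0.010 39 -0.0037 0.0979
0.030 39 -0.002 0.0961
t 25.70 tcp [ 0.6188 -0.0593  0.07  ] yaw -178.02 tilt [ 0.0054 -0.0023] j [-0.21  0.59 -0.12  0.85 -0.   -0.25] F [ 0.5 -4.9 13.9] T [-1.    0.03  0.05] w 0.0109 g 60.7
shift [ 0.034  0.021 -0.   ] /n  turnz -0.003
the job is handed in; nothing more can be done
None
```

I handed the job in at 25.7 s with the syringe in both saddles, nozzle left, and the pump key home and held turned about 93° clockwise against its stop; the hand-in gave no verdict.

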